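# Load the drilling cradle with blanks from the tip trough

## Robot

A 6-joint arm with a two-finger parallel gripper is mounted at the origin on the work surface. World frame = base frame: x ahead of the robot, y to its left, z up, the work surface at z = 0. Lengths are in m, angles in degrees, forces in N, time in s.
With the tool pointing down it reaches from about 0.35 to 0.875 m from the base axis. Payload 4.2 kg.
Tool frame: the origin (TCP) lies midway between the tips of the shut fingers; the grasp point (between the pads) lies 19 mm behind it; z points along the fingers, y is the direction in which the jaws open and shut (so a half turn about z gives the same grasp; the last joint's range is limited). The gripper opens to 87 mm and grips with 3 to 60 N. Pads are 19 mm wide; open, the fingers measure 117 mm over their backs; the gripper's body (75 mm by 190 mm) begins 51 mm behind the grasp point.
Start: joints at [-49.584, 22.042, 0.453, 0, -68.411, -14.817], TCP at [0.27, -0.564, 0.223] pointing down, gripper open.
Joint ranges: [-179.83, 179.83], [-69.29, 118.12], [-61.27, 80.66], [-181.25, 117.63], [-171.15, -9.14], [-177.46, 177.46]. Speed limits (degrees/s): [159.86, 159.86, 180, 180, 180, 180].

## Interface

Orientations are given as a 3x3 rotation matrix whose columns are the frame's x, y, z axes.
In Python, from station import r gives the robot as it stands.
- The arm moves only by the tool carry_out, never from a script. Its argument "steps" is a list of rows, each a list of 2 entries, a list of its own where there are three numbers: the shift along the tool's x, y, z in cm, then the turn about the tool's z in degrees. In form: [[[x, y, z], twist], ...]. A call has 1 to 20 rows; each row is the pose to reach, as a shift and turn from the pose measured when the call began, along the tool's axes at that moment; what a row does not reach only later rows make up. A row lasts 1/10 s, in which the tool goes at most 50 mm and 8.59 degrees, less where a joint would pass 70% of its speed; a pose out of reach is approached as far as the arm can. A call with a gripper value outside its range is refused whole. "gripper" is the gripper's target within -1 to 1 (fully open at 1, half-way at 0, shut at -1), set as the call begins (left out, the last holds). The fingers move at their own pace and stop on an object; the grip force is fixed at half the most. Time passes only in rows, so rows that repeat a pose let the fingers close. It gives the time, the measured TCP pose, the force and the opening at its end, in the units of the state.
- r.sense(): the state, without advancing time (a new reading comes with each control period).
- r.capture(name): name is "scene" or "top"; returns the picture (480x640x3 uint8, red, green, blue); there is no depth.
- r.calibration(name): a dict with "camera_matrix" (3x3 intrinsics, pixels), "D" ([k1, k2, p1, p2, k3] as OpenCV has them; the pictures are not rectified), "world_from_camera" (4x4, takes a point from camera to world coordinates). Camera axes: x right, y up, looking along -z (the intrinsics and any distortion apply to the point x, -y, -z); pixel columns grow to the right and rows downward; lengths in m; the calibration is good to about 2 mm. A picture is of the moment at which its call begins. calibration takes no time and is no camera call.
- r.finish_job(): hands the job in, once; it reports no verdict.
Trained networks look in the newest picture that a camera, given by its name, has taken for a name from the list of things; names that differ only in an ending like _2 or _b are one class to them, and where a whole thing is asked for, a point or a joint stands for the part that bears it (a point fixed in the world has none). Each returns a list of dicts, best first, with "confidence" (0 to 1); they miss things now and then, are a little off and sometimes report something else, mostly with a low value. They report only what shows in the picture. A call takes as long as a camera call. They do not tell look-alikes from the thing itself.
- r.cut_out(camera, target): "pixels" (480x640 bool, what is visible of it).
- r.place_of(camera, target): "centre" ([x, y, z] in m, in world coordinates, good to about 4 mm: a listed point, or the origin of a listed thing).
The state is a dict: "time_s": time; "joints": joint angles; "joint_velocities": joint speeds; "effort": joint torques, N m; "tcp_pos": TCP position; "ee_rot": TCP orientation; "wrist_force": force on the tool from outside, world axes, zero at the start; "moment": the same for the moment, N m; "gripper_width": opening from 0.0 (shut) to 1.0 (fully open).
Only numpy, scipy, OpenCV 4.12 (cv2) and the standard library are available. Lean on these libraries where they do the work, as an engineer would, in place of code of your own. Each camera call takes 0.05 s, during which the arm holds its last target. There are 200 camera calls.

## Task

Load the drilling cradle: swing its guide open, lift the rear of the trough only until the blanks start to slide, and hold it there to let out just as many as there are empty V grooves. Lower the trough level, lay one blank centred across the rails in each empty groove, and swing the guide fully shut over them. All other blanks stay in the trough; leave the things around alone.

Things in the scene. Friction and masses are not known exactly. Their poses are not given: they have to be found in the camera images.
- feeder: Plywood base board 80 x 760 x 12 mm, fixed to the bench, with the tip trough (on the -y side) and in line with it the sloping catch tray (on the +y side). Origin on the bench under the trough's hinge; blanks run along its +y axis. The hinge line runs along its x axis, 94 mm over the bench, level with the upper face of the trough floor.
- mouth (a point): Point over the hinge at the trough's open front end, at the height of the axis of a blank in the level trough (18 mm over the trough floor, 112 mm over the bench); axes as feeder. A blank whose centre has y > 0 in this frame is out. Over its front 88 mm the trough's walls are cut down to 10 mm.
- trough (a joint): Tilt of the trough, rad: 0 level, grows as the rear (-y) end is lifted, stop at 0.75; falls back when let go. Open-topped, open at the front, 402 mm long, 42 wide inside, walls 44 high, 0.45 kg. Blanks start to slide at 0.24 to 0.36, then about one each 0.4 s or slower; those in the tray hold back the next, so a third may need up to 0.5. They stop when it is lowered by 0.1.
- trough_grip (a point): Middle of the round wooden grip bar across the rear end of the trough: 14 mm diameter, 74 mm free between its two side cheeks (each 8 mm thick), along the feeder's x axis. It sits 397 mm from the hinge and 66 mm above the trough floor, 23 mm of free space under it; it moves with the trough.
- tray_mid (a point): Middle of the floor of the catch tray: fixed, wooden, 328 mm long, 40 mm wide inside; starts 6 mm below the trough floor at the mouth and slopes down towards the feeder's +y by 0.21 rad. Its side walls, 5 mm thick, stand only 10 mm above its floor, the end stop 22 mm. Blanks come to rest in it one behind the other, axis along the slope.
- cradle: Drilling cradle, fixed: two notched rails along y, 9 mm thick, 46 mm free between; outside them end boards 92 mm apart, 60 mm over the bench; a hinged drill guide on a base 140 x 330 mm. Four V grooves side by side along y, 66 mm apart; a blank lies across both rails, axis along the cradle's x. Origin on the bench under the grooves' middle. Guide's hinge line: along y, at x = +62 mm, 83 mm over the bench.
- guide (a joint): Angle of the drill guide, rad: 0 shut (its bar lies 4 mm above the blanks), grows as it swings up and over, away from the robot, stop at 1.9 (open, leaning back past upright). The hinge is stiff: it stays where it is left and takes up to 8 N at the knob. Bar: steel, 314 mm long along y, 32 wide, 10 thick, 62 mm from the hinge line, on an arm at each end; 0.35 kg.
- guide_knob (a point): Centre of the black ball knob, 26 mm in diameter, on a 10 mm stem at the middle of the guide's bar, 36 mm from the bar's mid-plane, on top when shut (119 mm over the bench then). It swings with the guide: when shut it is 62 mm on the robot's side of the hinge line and 36 mm above it.
- pruners: Red-handled pruning shears lying on the bench, about 160 mm long. Leave alone.
- ribbon: Reel of red ribbon, 90 mm across, 48 mm high, standing flat. Leave alone.
- glue: White glue bottle, 52 mm across, 130 mm high. Leave alone.
- groove1 (a point): Where the middle of a blank's axis lies when it is cradled and centred in V groove 1 (of 4, counted along the cradle's +y), 56 mm over the bench; rail tops are 8.5 mm lower, the V bottoms 25 mm lower. Some grooves hold a blank already.
- groove2 (a point): Where the middle of a blank's axis lies when it is cradled and centred in V groove 2 (of 4, counted along the cradle's +y), 56 mm over the bench; rail tops are 8.5 mm lower, the V bottoms 25 mm lower. Some grooves hold a blank already.
- groove3 (a point): Where the middle of a blank's axis lies when it is cradled and centred in V groove 3 (of 4, counted along the cradle's +y), 56 mm over the bench; rail tops are 8.5 mm lower, the V bottoms 25 mm lower. Some grooves hold a blank already.
- groove4 (a point): Where the middle of a blank's axis lies when it is cradled and centred in V groove 4 (of 4, counted along the cradle's +y), 56 mm over the bench; rail tops are 8.5 mm lower, the V bottoms 25 mm lower. Some grooves hold a blank already.
- b1_center (a point): Centre of a blank: a turned birch cylinder 36 mm in diameter and 76 mm long with slightly domed ends, 55 g; its own x axis runs along the cylinder's axis. Starts in the trough (b1 is nearest the mouth).
- b2_center (a point): Centre of a blank: a turned birch cylinder 36 mm in diameter and 76 mm long with slightly domed ends, 55 g; its own x axis runs along the cylinder's axis. Starts in the trough (b1 is nearest the mouth).
- b3_center (a point): Centre of a blank: a turned birch cylinder 36 mm in diameter and 76 mm long with slightly domed ends, 55 g; its own x axis runs along the cylinder's axis. Starts in the trough (b1 is nearest the mouth).
- b4_center (a point): Centre of a blank: a turned birch cylinder 36 mm in diameter and 76 mm long with slightly domed ends, 55 g; its own x axis runs along the cylinder's axis. Starts in the trough (b1 is nearest the mouth).
- b5_center (a point): Centre of a blank: a turned birch cylinder 36 mm in diameter and 76 mm long with slightly domed ends, 55 g; its own x axis runs along the cylinder's axis. Starts in the trough (b1 is nearest the mouth).
- p1_center (a point): Centre of a blank: a turned birch cylinder 36 mm in diameter and 76 mm long with slightly domed ends, 55 g; its own x axis runs along the cylinder's axis. If present, it starts cradled in groove 1; absent in some starts.
- p2_center (a point): Centre of a blank: a turned birch cylinder 36 mm in diameter and 76 mm long with slightly domed ends, 55 g; its own x axis runs along the cylinder's axis. If present, it starts cradled in groove 2; absent in some starts.
- p3_center (a point): Centre of a blank: a turned birch cylinder 36 mm in diameter and 76 mm long with slightly domed ends, 55 g; its own x axis runs along the cylinder's axis. If present, it starts cradled in groove 3; absent in some starts.
- p4_center (a point): Centre of a blank: a turned birch cylinder 36 mm in diameter and 76 mm long with slightly domed ends, 55 g; its own x axis runs along the cylinder's axis. If present, it starts cradled in groove 4; absent in some starts.
Mind the look-alikes: they are no part of the job. What is shaped like the part that bears b4_center but blue or turquoise is not meant.

How it is judged (in metres and radians):
On the way, in this order (a step that is already met when the one before it is completed fails the run):
1. With the trough tipped, a blank slides out of the mouth into the tray (value of joint trough above 0.15 rad and ((y of b1_center in the frame of mouth between 0 and 0.33 m and x of b1_center in the frame of mouth between -0.025 and 0.025 m and contact force between b1 and the fingers below 0.1 N) or (y of b2_center in the frame of mouth between 0 and 0.33 m and x of b2_center in the frame of mouth between -0.025 and 0.025 m and contact force between b2 and the fingers below 0.1 N) or (y of b3_center in the frame of mouth between 0 and 0.33 m and x of b3_center in the frame of mouth between -0.025 and 0.025 m and contact force between b3 and the fingers below 0.1 N) or (y of b4_center in the frame of mouth between 0 and 0.33 m and x of b4_center in the frame of mouth between -0.025 and 0.025 m and contact force between b4 and the fingers below 0.1 N) or (y of b5_center in the frame of mouth between 0 and 0.33 m and x of b5_center in the frame of mouth between -0.025 and 0.025 m and contact force between b5 and the fingers below 0.1 N))), for 0.1 s.
2. The trough is level again and every groove cradles a blank (((distance between b1_center and groove1 below 0.012 m and angle between the x axis of b1_center and the x axis of cradle, either way round below 0.12 rad) or (distance between b2_center and groove1 below 0.012 m and angle between the x axis of b2_center and the x axis of cradle, either way round below 0.12 rad) or (distance between b3_center and groove1 below 0.012 m and angle between the x axis of b3_center and the x axis of cradle, either way round below 0.12 rad) or (distance between b4_center and groove1 below 0.012 m and angle between the x axis of b4_center and the x axis of cradle, either way round below 0.12 rad) or (distance between b5_center and groove1 below 0.012 m and angle between the x axis of b5_center and the x axis of cradle, either way round below 0.12 rad) or (distance between p1_center and groove1 below 0.012 m and angle between the x axis of p1_center and the x axis of cradle, either way round below 0.12 rad) or (distance between p2_center and groove1 below 0.012 m and angle between the x axis of p2_center and the x axis of cradle, either way round below 0.12 rad) or (distance between p3_center and groove1 below 0.012 m and angle between the x axis of p3_center and the x axis of cradle, either way round below 0.12 rad) or (distance between p4_center and groove1 below 0.012 m and angle between the x axis of p4_center and the x axis of cradle, either way round below 0.12 rad)) and ((distance between b1_center and groove2 below 0.012 m and angle between the x axis of b1_center and the x axis of cradle, either way round below 0.12 rad) or (distance between b2_center and groove2 below 0.012 m and angle between the x axis of b2_center and the x axis of cradle, either way round below 0.12 rad) or (distance between b3_center and groove2 below 0.012 m and angle between the x axis of b3_center and the x axis of cradle, either way round below 0.12 rad) or (distance between b4_center and groove2 below 0.012 m and angle between the x axis of b4_center and the x axis of cradle, either way round below 0.12 rad) or (distance between b5_center and groove2 below 0.012 m and angle between the x axis of b5_center and the x axis of cradle, either way round below 0.12 rad) or (distance between p1_center and groove2 below 0.012 m and angle between the x axis of p1_center and the x axis of cradle, either way round below 0.12 rad) or (distance between p2_center and groove2 below 0.012 m and angle between the x axis of p2_center and the x axis of cradle, either way round below 0.12 rad) or (distance between p3_center and groove2 below 0.012 m and angle between the x axis of p3_center and the x axis of cradle, either way round below 0.12 rad) or (distance between p4_center and groove2 below 0.012 m and angle between the x axis of p4_center and the x axis of cradle, either way round below 0.12 rad)) and ((distance between b1_center and groove3 below 0.012 m and angle between the x axis of b1_center and the x axis of cradle, either way round below 0.12 rad) or (distance between b2_center and groove3 below 0.012 m and angle between the x axis of b2_center and the x axis of cradle, either way round below 0.12 rad) or (distance between b3_center and groove3 below 0.012 m and angle between the x axis of b3_center and the x axis of cradle, either way round below 0.12 rad) or (distance between b4_center and groove3 below 0.012 m and angle between the x axis of b4_center and the x axis of cradle, either way round below 0.12 rad) or (distance between b5_center and groove3 below 0.012 m and angle between the x axis of b5_center and the x axis of cradle, either way round below 0.12 rad) or (distance between p1_center and groove3 below 0.012 m and angle between the x axis of p1_center and the x axis of cradle, either way round below 0.12 rad) or (distance between p2_center and groove3 below 0.012 m and angle between the x axis of p2_center and the x axis of cradle, either way round below 0.12 rad) or (distance between p3_center and groove3 below 0.012 m and angle between the x axis of p3_center and the x axis of cradle, either way round below 0.12 rad) or (distance between p4_center and groove3 below 0.012 m and angle between the x axis of p4_center and the x axis of cradle, either way round below 0.12 rad)) and ((distance between b1_center and groove4 below 0.012 m and angle between the x axis of b1_center and the x axis of cradle, either way round below 0.12 rad) or (distance between b2_center and groove4 below 0.012 m and angle between the x axis of b2_center and the x axis of cradle, either way round below 0.12 rad) or (distance between b3_center and groove4 below 0.012 m and angle between the x axis of b3_center and the x axis of cradle, either way round below 0.12 rad) or (distance between b4_center and groove4 below 0.012 m and angle between the x axis of b4_center and the x axis of cradle, either way round below 0.12 rad) or (distance between b5_center and groove4 below 0.012 m and angle between the x axis of b5_center and the x axis of cradle, either way round below 0.12 rad) or (distance between p1_center and groove4 below 0.012 m and angle between the x axis of p1_center and the x axis of cradle, either way round below 0.12 rad) or (distance between p2_center and groove4 below 0.012 m and angle between the x axis of p2_center and the x axis of cradle, either way round below 0.12 rad) or (distance between p3_center and groove4 below 0.012 m and angle between the x axis of p3_center and the x axis of cradle, either way round below 0.12 rad) or (distance between p4_center and groove4 below 0.012 m and angle between the x axis of p4_center and the x axis of cradle, either way round below 0.12 rad)) and value of joint trough below 0.04 rad), for 0.2 s.
3. The drill guide is fully shut over the blanks (value of joint guide below 0.08 rad), for 0.2 s.
At the end, for the whole second after the job is handed in: Each of the four grooves cradles one blank (centre within 12 mm of the groove's middle, axis within 0.12 rad of the groove), every other blank lies in the trough, the trough is level (below 0.04 rad), the guide is shut (below 0.08 rad), and the blanks are at rest (all of step 2 and ((distance between b1_center and groove1 below 0.012 m and angle between the x axis of b1_center and the x axis of cradle, either way round below 0.12 rad) or (distance between b1_center and groove2 below 0.012 m and angle between the x axis of b1_center and the x axis of cradle, either way round below 0.12 rad) or (distance between b1_center and groove3 below 0.012 m and angle between the x axis of b1_center and the x axis of cradle, either way round below 0.12 rad) or (distance between b1_center and groove4 below 0.012 m and angle between the x axis of b1_center and the x axis of cradle, either way round below 0.12 rad) or (y of b1_center in the frame of mouth between -0.4 and 0 m and x of b1_center in the frame of mouth between -0.02 and 0.02 m and z of b1_center in the frame of mouth between -0.012 and 0.012 m)) and ((distance between b2_center and groove1 below 0.012 m and angle between the x axis of b2_center and the x axis of cradle, either way round below 0.12 rad) or (distance between b2_center and groove2 below 0.012 m and angle between the x axis of b2_center and the x axis of cradle, either way round below 0.12 rad) or (distance between b2_center and groove3 below 0.012 m and angle between the x axis of b2_center and the x axis of cradle, either way round below 0.12 rad) or (distance between b2_center and groove4 below 0.012 m and angle between the x axis of b2_center and the x axis of cradle, either way round below 0.12 rad) or (y of b2_center in the frame of mouth between -0.4 and 0 m and x of b2_center in the frame of mouth between -0.02 and 0.02 m and z of b2_center in the frame of mouth between -0.012 and 0.012 m)) and ((distance between b3_center and groove1 below 0.012 m and angle between the x axis of b3_center and the x axis of cradle, either way round below 0.12 rad) or (distance between b3_center and groove2 below 0.012 m and angle between the x axis of b3_center and the x axis of cradle, either way round below 0.12 rad) or (distance between b3_center and groove3 below 0.012 m and angle between the x axis of b3_center and the x axis of cradle, either way round below 0.12 rad) or (distance between b3_center and groove4 below 0.012 m and angle between the x axis of b3_center and the x axis of cradle, either way round below 0.12 rad) or (y of b3_center in the frame of mouth between -0.4 and 0 m and x of b3_center in the frame of mouth between -0.02 and 0.02 m and z of b3_center in the frame of mouth between -0.012 and 0.012 m)) and ((distance between b4_center and groove1 below 0.012 m and angle between the x axis of b4_center and the x axis of cradle, either way round below 0.12 rad) or (distance between b4_center and groove2 below 0.012 m and angle between the x axis of b4_center and the x axis of cradle, either way round below 0.12 rad) or (distance between b4_center and groove3 below 0.012 m and angle between the x axis of b4_center and the x axis of cradle, either way round below 0.12 rad) or (distance between b4_center and groove4 below 0.012 m and angle between the x axis of b4_center and the x axis of cradle, either way round below 0.12 rad) or (y of b4_center in the frame of mouth between -0.4 and 0 m and x of b4_center in the frame of mouth between -0.02 and 0.02 m and z of b4_center in the frame of mouth between -0.012 and 0.012 m)) and ((distance between b5_center and groove1 below 0.012 m and angle between the x axis of b5_center and the x axis of cradle, either way round below 0.12 rad) or (distance between b5_center and groove2 below 0.012 m and angle between the x axis of b5_center and the x axis of cradle, either way round below 0.12 rad) or (distance between b5_center and groove3 below 0.012 m and angle between the x axis of b5_center and the x axis of cradle, either way round below 0.12 rad) or (distance between b5_center and groove4 below 0.012 m and angle between the x axis of b5_center and the x axis of cradle, either way round below 0.12 rad) or (y of b5_center in the frame of mouth between -0.4 and 0 m and x of b5_center in the frame of mouth between -0.02 and 0.02 m and z of b5_center in the frame of mouth between -0.012 and 0.012 m)) and ((distance between p1_center and groove1 below 0.012 m and angle between the x axis of p1_center and the x axis of cradle, either way round below 0.12 rad) or (distance between p1_center and groove2 below 0.012 m and angle between the x axis of p1_center and the x axis of cradle, either way round below 0.12 rad) or (distance between p1_center and groove3 below 0.012 m and angle between the x axis of p1_center and the x axis of cradle, either way round below 0.12 rad) or (distance between p1_center and groove4 below 0.012 m and angle between the x axis of p1_center and the x axis of cradle, either way round below 0.12 rad)) and ((distance between p2_center and groove1 below 0.012 m and angle between the x axis of p2_center and the x axis of cradle, either way round below 0.12 rad) or (distance between p2_center and groove2 below 0.012 m and angle between the x axis of p2_center and the x axis of cradle, either way round below 0.12 rad) or (distance between p2_center and groove3 below 0.012 m and angle between the x axis of p2_center and the x axis of cradle, either way round below 0.12 rad) or (distance between p2_center and groove4 below 0.012 m and angle between the x axis of p2_center and the x axis of cradle, either way round below 0.12 rad)) and ((distance between p3_center and groove1 below 0.012 m and angle between the x axis of p3_center and the x axis of cradle, either way round below 0.12 rad) or (distance between p3_center and groove2 below 0.012 m and angle between the x axis of p3_center and the x axis of cradle, either way round below 0.12 rad) or (distance between p3_center and groove3 below 0.012 m and angle between the x axis of p3_center and the x axis of cradle, either way round below 0.12 rad) or (distance between p3_center and groove4 below 0.012 m and angle between the x axis of p3_center and the x axis of cradle, either way round below 0.12 rad)) and ((distance between p4_center and groove1 below 0.012 m and angle between the x axis of p4_center and the x axis of cradle, either way round below 0.12 rad) or (distance between p4_center and groove2 below 0.012 m and angle between the x axis of p4_center and the x axis of cradle, either way round below 0.12 rad) or (distance between p4_center and groove3 below 0.012 m and angle between the x axis of p4_center and the x axis of cradle, either way round below 0.12 rad) or (distance between p4_center and groove4 below 0.012 m and angle between the x axis of p4_center and the x axis of cradle, either way round below 0.12 rad)) and value of joint guide below 0.08 rad and linear speed of each of b1, b2, b3, b4, b5, p1, p2, p3, p4 below 0.02 m/s); the robot touches nothing.
It fails at once if the pruners was knocked aside (more than 40 mm) (distance of pruners from where it was at the start of the episode above 0.04 m).
It fails at once if the ribbon reel was knocked aside (more than 40 mm) (distance of ribbon from where it was at the start of the episode above 0.04 m).
It fails at once if the glue bottle was knocked aside (more than 40 mm) (distance of glue from where it was at the start of the episode above 0.04 m).
Of p1, p2, p3, p4 only 1 to 2 are there at a start; the rules pass over those that are not, and their reading is None.
At some moment in a run one of b1, b2 may be knocked a few centimetres aside while the robot is not near it.
Once in a run the grip may slacken for a moment while it holds something.
It also fails if it takes over 208 s, if anything falls off the work surface, if the arm or the gripper's body presses on something with over 40 N, if the wrist force passes 120 N, or if a joint passes its speed limit or range.

## Working session

There is one attempt and no reset: what is moved stays moved. The work goes in short steps, Python scripts to look and compute and a tool call to move; the robot and the scene stay as the last step left them, time stands still between calls to the robot, and variables do not carry over. Pictures are saved under pics/ and viewed, about 12 in all and at most 16, crops included, and the job is handed in when it is done.

Besides the shell and the picture viewer there is one more tool, called after "Request:" as a command line: name --argument value ..., lists and objects as JSON in quotes. carry_out: Moves the arm, as the interface text tells. Its arguments: {"type":"object","properties":{"steps":{"type":"array","items":{"type":"array"}},"gripper":{"type":"number"}},"required":["steps"]}

```bash
mkdir -p pics; ls; cat > h.py <<'E'
import numpy as np, cv2
from station import r
def save(cam,name):
    im=r.capture(cam); cv2.imwrite(f'pics/{name}.png',im[:,:,::-1]); return im
def proj(cam,P):
    c=r.calibration(cam); T=np.linalg.inv(np.array(c['world_from_camera']))
    P=np.atleast_2d(P); q=(T[:3,:3]@P.T).T+T[:3,3]; q=q*[1,-1,-1]
    return cv2.projectPoints(q,np.zeros(3),np.zeros(3),np.array(c['camera_matrix']),np.array(c['D']))[0][:,0]
def ray(cam,uv,z):
    c=r.calibration(cam); T=np.array(c['world_from_camera'])
    n=cv2.undistortPoints(np.array(uv,float).reshape(-1,1,2),np.array(c['camera_matrix']),np.array(c['D']))[:,0]
    d=np.c_[n[:,0],-n[:,1],-np.ones(len(n))]@T[:3,:3].T; o=T[:3,3]
    return o+d*((z-o[2])/d[:,2])[:,None]
def tool(p):
    "world point -> shift in tool axes, cm"
    s=r.sense(); return np.round((np.array(s['ee_rot']).T@(np.array(p)-s['tcp_pos']))*100,2)
E
python3 - <<'E'
from h import *
for c in('scene','top'):
    save(c,c+'0')
    for t in 'feeder mouth trough_grip tray_mid cradle guide_knob groove1 groove4 b1_center p1_center pruners ribbon glue'.split():
        print(c,t,[(np.round(d['centre'],3).tolist(),round(d['confidence'],2)) for d in r.place_of(c,t)][:7])
print(r.sense())
E
```

```text
pics
scene feeder [([0.429, 0.019, 0.001], 0.63), ([0.432, 0.188, 0.053], 0.48)]
scene mouth [([0.431, 0.023, 0.116], 0.82), ([0.431, 0.021, 0.0], 0.51)]
scene trough_grip [([0.432, -0.376, 0.157], 0.89)]
scene tray_mid [([0.43, 0.186, 0.05], 0.65), ([0.638, -0.354, 0.001], 0.57), ([0.586, 0.034, -0.003], 0.31)]
scene cradle [([0.586, 0.031, -0.002], 0.82), ([0.433, -0.254, 0.113], 0.42)]
scene guide_knob [([0.598, 0.037, 0.136], 0.89), ([0.427, -0.333, 0.11], 0.6)]
scene groove1 [([0.584, -0.062, 0.056], 0.81), ([0.582, 0.069, 0.061], 0.8), ([0.583, 0.001, 0.056], 0.74), ([0.587, 0.132, 0.056], 0.62)]
scene groove4 [([0.584, -0.062, 0.056], 0.81), ([0.582, 0.069, 0.061], 0.8), ([0.583, 0.001, 0.056], 0.74), ([0.587, 0.132, 0.056], 0.62)]
scene b1_center [([0.432, -0.026, 0.114], 0.71)]
scene p1_center [([0.58, -0.066, 0.056], 0.84)]
scene pruners [([0.637, -0.35, 0.0], 0.71), ([0.585, 0.031, 0.001], 0.66), ([0.594, 0.037, 0.134], 0.42)]
scene ribbon [([0.653, 0.35, 0.005], 0.79)]
scene glue [([0.519, 0.451, -0.0], 0.72)]
top feeder [([0.434, 0.024, -0.003], 0.61)]
top mouth [([0.517
[... 1017 characters left out ...]
35e-04,
       -6.84117427e+01, -1.48170286e+01]), 'joint_velocities': array([ 0.03072138,  0.08307489,  0.00023816,  0.03435289, -0.00379853,
       -0.03900521]), 'effort': array([-1.33699432e-04, -3.90465689e+01,  1.87617588e+01,  4.22442645e+00,
        1.54296326e-02, -2.16278085e-05]), 'tcp_pos': array([ 0.27008069, -0.563584  ,  0.2225448 ]), 'ee_rot': array([[-9.01818232e-01, -4.32115582e-01, -1.08974773e-05],
       [-4.32115582e-01,  9.01818232e-01,  3.32223430e-05],
       [-4.52834831e-06,  3.46694844e-05, -9.99999999e-01]]), 'wrist_force': array([ 0.96761616,  1.08397436, -0.20521824]), 'moment': array([ 0.05453182, -0.03828711, -0.02408467]), 'gripper_width': 0.998759821569075}
```

```bash
python3 -c "
import cv2,numpy as np
a=cv2.imread('pics/scene0.png');b=cv2.imread('pics/top0.png')
cv2.imwrite('pics/both0.png',cv2.resize(np.vstack([a,b]),(0,0),fx=.625,fy=.625))"
python3 - <<'E'
from h import *
for t in 'b2_center b3_center b5_center p2_center p3_center p4_center'.split():
  for c in('scene','top'): print(c,t,[(np.round(d['centre'],3).tolist(),round(d['confidence'],2)) for d in r.place_of(c,t)][:7])
E
```

```text
scene b2_center [([0.428, -0.102, 0.111], 0.8), ([0.639, -0.354, -0.0], 0.37)]
top b2_center [([0.429, -0.102, 0.114], 0.77)]
scene b3_center [([0.426, -0.183, 0.111], 0.59), ([0.59, 0.032, 0.0], 0.58)]
top b3_center [([0.431, -0.182, 0.111], 0.7)]
scene b5_center [([0.427, -0.334, 0.109], 0.51)]
top b5_center [([0.427, -0.337, 0.113], 0.66)]
scene p2_center [([0.586, 0.133, 0.053], 0.53)]
top p2_center []
scene p3_center []
top p3_center []
scene p4_center []
top p4_center [([0.58, 0.073, 0.055], 0.44), ([0.436, -0.024, 0.113], 0.31)]
```

View pics/scene0.png

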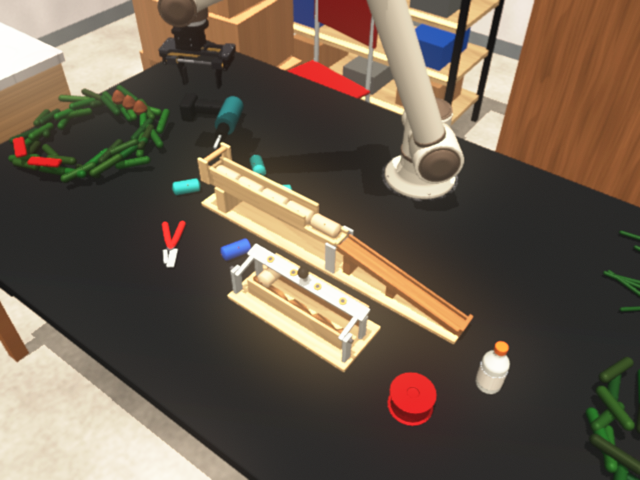

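View pics/top0.png

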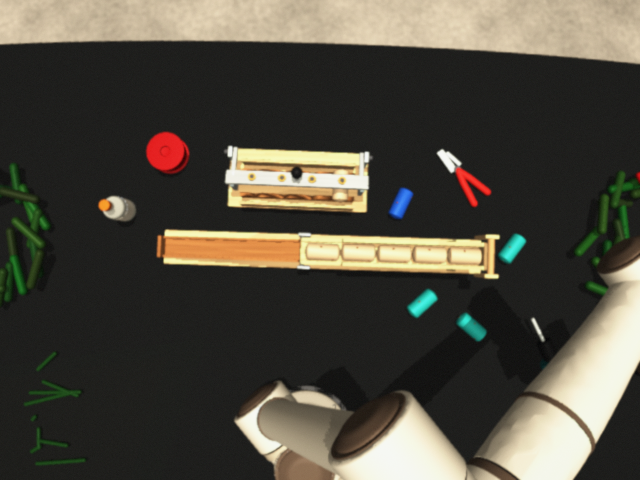

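Both pictures agree with the networks. The feeder runs along y at x≈0.431, with its mouth at y≈0.023. The cradle is at (0.585, 0.034), and its guide is slightly open with the knob at top-view pixel (297,172). A blank shows in groove 1 at (340,187), and the bar hides the other grooves. The blue and turquoise cylinders are decoys. I'll go to the knob first.

Request:
carry_out --steps '[[[0,0,-4],0],[[0,0,-8],0],[[-55.5,40,-8],25.6],[[-55.5,40,-8],25.6],[[-55.5,40,-8],25.6],[[-55.5,40,-8],25.6],[[-55.5,40,-8],25.6],[[-55.5,40,-8],25.6],[[-55.5,40,-8],25.6],[[-55.5,40,-8],25.6],[[-55.5,40,-8],25.6],[[-55.5,40,-8],25.6],[[-55.5,40,-8],25.6],[[-55.5,40,-8],25.6],[[-55.5,40,-8],25.6],[[-55.5,40,-8],25.6],[[-55.5,40,-8],25.6],[[-55.5,40,-8],25.6],[[-55.5,40,-8],25.6],[[-55.5,40,-8],25.6]]' --gripper 0.3

```text
time_s: 4.0
tcp_pos: [0.5973, 0.0358, 0.3031]
ee_rot: [[-1.0, 0.001, 0.001], [0.001, 1.0, 0.0], [-0.001, 0.0, -1.0]]
wrist_force: [0.6, 0.0, 0.1]
gripper_width: 0.649
```

Request:
carry_out --steps '[[[0,0,5],0],[[0,0,10],0],[[0,0,14],0],[[0,0,17],0],[[0,0,18.5],0],[[0,0,18.5],0],[[0,0,18.5],0]]'

```text
time_s: 4.7
tcp_pos: [0.5979, 0.035, 0.119]
ee_rot: [[-1.0, 0.002, 0.002], [0.002, 1.0, -0.0], [-0.002, -0.0, -1.0]]
wrist_force: [0.1, 0.8, 0.1]
gripper_width: 0.657
```

Request:
carry_out --steps '[[[0,0,0],0],[[0,0,0],0],[[0,0,0],0],[[0,0,0],0],[[0,0,0],0],[[0,0,0],0],[[0,0,0],0]]' --gripper -1

```text
time_s: 5.4
tcp_pos: [0.598, 0.036, 0.1194]
ee_rot: [[-1.0, 0.002, 0.003], [0.002, 1.0, 0.001], [-0.003, 0.001, -1.0]]
wrist_force: [-1.9, 6.0, 3.4]
gripper_width: 0.274
```

Request:
carry_out --steps '[[[-0.84,0,-0.72],0],[[-1.35,0,-1.05],0],[[-1.92,0,-1.35],0],[[-2.5,0,-1.6],0],[[-3.09,0,-1.78],0],[[-3.7,0,-1.92],0],[[-4.33,0,-1.99],0],[[-4.95,0,-2.02],0],[[-5.57,0,-1.99],0],[[-6.2,0,-1.92],0],[[-6.81,0,-1.78],0],[[-7.4,0,-1.6],0],[[-7.98,0,-1.35],0],[[-8.55,0,-1.05],0],[[-9.06,0,-0.72],0],[[-9.45,0,-0.4],0],[[-9.84,0,-0.09],0],[[-10.1,0,0.2],0],[[-10.1,0,0.2],0]]'

```text
time_s: 7.3
tcp_pos: [0.7026, 0.0348, 0.1206]
ee_rot: [[-1.0, 0.001, 0.011], [0.001, 1.0, -0.0], [-0.011, -0.0, -1.0]]
wrist_force: [2.4, -1.5, 5.1]
gripper_width: 0.266
```

Request:
carry_out --steps '[[[0,0,0],0],[[0,0,0],0],[[0,0,0],0],[[0,0,0],0],[[0,0,0],0]]' --gripper 0.3

```text
time_s: 7.8
tcp_pos: [0.7024, 0.0347, 0.1203]
ee_rot: [[-1.0, 0.001, 0.01], [0.001, 1.0, -0.001], [-0.01, -0.001, -1.0]]
wrist_force: [-0.3, -0.3, -0.7]
gripper_width: 0.605
```

Request:
carry_out --steps '[[[0,0,-5],0],[[0,0,-10],0],[[0,0,-15],0],[[0,0,-18],0],[[27.1,-41,-18],0],[[27.1,-41,-18],0],[[27.1,-41,-18],0],[[27.1,-41,-18],0],[[27.1,-41,-18],0],[[27.1,-41,-18],0],[[27.1,-41,-18],0],[[27.1,-41,-18],0],[[27.1,-41,-18],0],[[27.1,-41,-18],0],[[27.1,-41,-18],0],[[27.1,-41,-18],0],[[27.1,-41,-18],0]]' --gripper 0.3

```text
time_s: 9.5
tcp_pos: [0.4295, -0.3745, 0.2978]
ee_rot: [[-1.0, 0.0, 0.01], [0.0, 1.0, -0.001], [-0.01, -0.001, -1.0]]
wrist_force: [-0.1, -0.1, 1.4]
gripper_width: 0.652
```

```bash
python3 - <<'E'
from h import *
s=save('scene','s1'); t=save('top','t1')
cv2.imwrite('pics/v1.png',np.hstack([cv2.resize(s[200:380,200:400],(400,360)),cv2.resize(t[130:280,140:390],(400,240))[:, :] if 0 else cv2.copyMakeBorder(cv2.resize(t[130:280,140:390],(400,240)),0,120,0,0,cv2.BORDER_CONSTANT)])[:,:,::-1])
for t in 'p1_center p2_center p3_center p4_center groove1 trough_grip mouth guide_knob cradle'.split():
  for c in('scene','top'): print(c,t,[(np.round(d['centre'],3).tolist(),round(d['confidence'],2)) for d in r.place_of(c,t)][:5])
E
```

```text
scene p1_center [([0.582, -0.066, 0.057], 0.77), ([0.43, -0.373, 0.158], 0.25)]
top p1_center [([0.585, -0.06, 0.059], 0.84), ([0.431, -0.337, 0.111], 0.62), ([0.584, 0.072, 0.055], 0.37)]
scene p2_center []
top p2_center [([0.431, -0.333, 0.112], 0.17)]
scene p3_center [([0.584, -0.063, 0.055], 0.51)]
top p3_center []
scene p4_center [([0.588, 0.034, -0.001], 0.63), ([0.581, 0.069, 0.062], 0.51)]
top p4_center [([0.581, -0.065, 0.054], 0.73)]
scene groove1 [([0.583, 0.005, 0.054], 0.89), ([0.582, -0.065, 0.057], 0.86), ([0.586, 0.134, 0.055], 0.77), ([0.582, 0.069, 0.059], 0.73), ([0.586, 0.032, -0.002], 0.52)]
top groove1 [([0.587, 0.132, 0.055], 0.96), ([0.584, 0.071, 0.054], 0.81), ([0.585, -0.004, 0.056], 0.74), ([0.578, -0.063, 0.056], 0.64)]
scene trough_grip [([0.431, -0.376, 0.159], 0.63)]
top trough_grip []
scene mouth [([0.432, 0.019, 0.116], 0.6)]
top mouth [([0.429, 0.02, 0.112], 0.78), ([0.586, -0.059, 0.056], 0.56)]
scene guide_knob [([0.689, 0.034, 0.14], 0.69), ([0.432, 0.019, -0.002], 0.6), ([0.428, -0.335, 0.111], 0.58)]
top guide_knob [([0.64, -0.347, -0.001], 0.69), ([0.691, 0.032, 0.138], 0.58)]
scene cradle []
top cradle [([0.581, 0.036, -0.002], 0.73)]
```

View pics/v1.png

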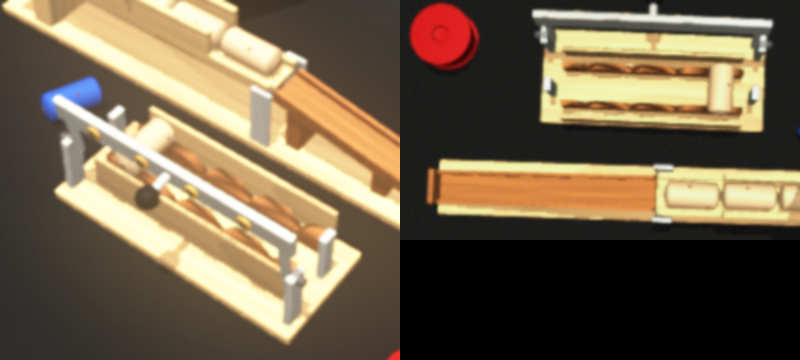

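Only groove 1 holds a blank, seen at about (720,88) in the right crop. Three must be let out. The guide stands open at about 1.7 rad. Next I'll take hold of the trough grip.

Request:
carry_out --steps '[[[-0.2,-0.1,5],0],[[-0.2,-0.1,10],0],[[-0.2,-0.1,13],0],[[-0.2,-0.1,15],0],[[-0.2,-0.1,15.6],0],[[-0.2,-0.1,15.6],0]]' --gripper 0.2

```text
time_s: 11.1
tcp_pos: [0.4327, -0.3762, 0.1414]
ee_rot: [[-1.0, 0.001, 0.009], [0.001, 1.0, -0.0], [-0.009, -0.0, -1.0]]
wrist_force: [0.4, -0.0, 0.3]
gripper_width: 0.599
```

Request:
carry_out --steps '[[[0,0,0],0],[[0,0,0],0],[[0,0,0],0],[[0,0,0],0],[[0,0,0],0],[[0,0,0],0],[[0,0,0],0],[[0,0,0],0]]' --gripper -1

```text
time_s: 11.9
tcp_pos: [0.4327, -0.3753, 0.1415]
ee_rot: [[-1.0, 0.001, 0.009], [0.001, 1.0, 0.001], [-0.009, 0.001, -1.0]]
wrist_force: [-0.0, 5.8, 2.7]
gripper_width: 0.149
```

Request:
carry_out --steps '[[[0,0.2,-1],0],[[0,0.4,-2],0],[[0,0.63,-3],0],[[0,0.86,-3.93],0],[[0,1.2,-5.1],0],[[0,1.56,-6.24],0],[[0,1.95,-7.4],0],[[0,2.4,-8.5],0],[[0,2.4,-8.5],0]]'

```text
time_s: 12.8
tcp_pos: [0.4327, -0.3509, 0.2287]
ee_rot: [[-1.0, -0.0, 0.012], [-0.0, 1.0, -0.0], [-0.012, -0.0, -1.0]]
wrist_force: [4.2, -2.2, -3.6]
gripper_width: 0.148
```

```bash
cat > w.py <<'E'
from h import *
import sys
# watch blanks: distances of blank centres along feeder by place_of in the top view; stop when nth is out
N=int(sys.argv[1]); T=float(sys.argv[2]); lim=float(sys.argv[3])
t0=r.sense()['time_s']
while 1:
    r.capture('scene'); ys=[]
    for b in sys.argv[4:]:
        d=[q['centre'] for q in r.place_of('scene',b+'_center') if abs(q['centre'][0]-.431)<.03 and q['confidence']>.35]
        ys.append(round(d[0][1]-.021,3) if d else None)
    t=r.sense()['time_s']; print(round(t,2),ys)
    if t-t0>T or (ys[0] is not None and ys[0]>lim): break
s=r.sense(); print(np.round(s['tcp_pos'],4),s['gripper_width'])
E
python3 w.py 1 0.1 0.03 b1 b2; python3 - <<'E'
from h import *
im=save('scene','s2'); print(im.shape)
E
```

```text
12.95 [-0.042, -0.116]
[ 0.4316 -0.352   0.227 ] 0.15578974157188322
(480, 640, 3)
```

Request:
carry_out --steps '[[[0,0.3,-0.75],0],[[0,0.3,-0.75],0]]'

```text
time_s: 13.2
tcp_pos: [0.431, -0.3491, 0.2344]
ee_rot: [[-1.0, 0.001, 0.007], [0.001, 1.0, -0.0], [-0.007, -0.0, -1.0]]
wrist_force: [1.7, -2.1, -2.2]
gripper_width: 0.15
```

```bash
python3 w.py 1 0.25 0.03 b1
```

```text
13.3 [-0.038]
13.4 [-0.04]
13.5 [-0.039]
[ 0.431  -0.3493  0.2339] 0.14875837380139292
```

Request:
carry_out --steps '[[[0,0.3,-0.75],0],[[0,0.3,-0.75],0]]'

```text
time_s: 13.7
tcp_pos: [0.431, -0.346, 0.2418]
ee_rot: [[-1.0, 0.001, 0.007], [0.001, 1.0, 0.0], [-0.007, 0.0, -1.0]]
wrist_force: [1.9, -2.8, -3.4]
gripper_width: 0.149
```

```bash
python3 w.py 1 0.25 0.03 b1
```

```text
13.8 [-0.035]
13.9 [-0.038]
14.0 [-0.039]
[ 0.431  -0.3463  0.2412] 0.1493465992850609
```

Request:
carry_out --steps '[[[0,0.33,-0.78],0],[[0,0.33,-0.78],0]]'

```text
time_s: 14.2
tcp_pos: [0.431, -0.3426, 0.2495]
ee_rot: [[-1.0, 0.001, 0.007], [0.001, 1.0, 0.0], [-0.007, 0.0, -1.0]]
wrist_force: [2.9, -1.8, -3.5]
gripper_width: 0.152
```

```bash
python3 w.py 1 0.25 0.03 b1
```

```text
14.3 [0.169]
[ 0.431  -0.3428  0.249 ] 0.1497423753745007
```

Request:
carry_out --steps '[[[0,0.33,-0.78],0],[[0,0.33,-0.78],0]]'

```text
time_s: 14.5
tcp_pos: [0.431, -0.339, 0.2571]
ee_rot: [[-1.0, 0.001, 0.007], [0.001, 1.0, 0.001], [-0.007, 0.001, -1.0]]
wrist_force: [2.6, -0.2, -3.7]
gripper_width: 0.146
```

```bash
python3 w.py 1 0.25 0.03 b1
```

```text
14.6 [-0.033]
14.7 [-0.033]
14.8 [-0.027]
[ 0.431  -0.3393  0.2564] 0.1489182239281473
```

```bash
python3 w.py 1 0.45 0.01 b1 b2
```

```text
14.95 [-0.023, -0.0]
15.1 [-0.014, -0.09]
15.25 [-0.006, -0.083]
15.4 [0.008, -0.07]
[ 0.431  -0.3393  0.2566] 0.152982421928117
```

```bash
python3 w.py 1 0.6 0.25 b1 b2
```

```text
15.55 [0.027, -0.058]
15.7 [0.037, -0.042]
15.85 [-0.248, -0.031]
16.0 [0.055, -0.021]
16.15 [0.062, -0.012]
[ 0.431  -0.3393  0.2566] 0.14909584946835736
```

```bash
python3 w.py 1 0.5 0.06 b2 b3
```

```text
16.3 [-0.009, -0.079]
16.45 [-0.007, -0.08]
16.6 [-0.003, -0.077]
16.75 [-0.004, -0.077]
[ 0.431  -0.3393  0.2566] 0.14919839779779148
```

Request:
carry_out --steps '[[[0,0.35,-0.78],0],[[0,0.35,-0.78],0]]'

```text
time_s: 16.95
tcp_pos: [0.431, -0.3352, 0.2649]
ee_rot: [[-1.0, 0.0, 0.007], [0.0, 1.0, 0.001], [-0.007, 0.001, -1.0]]
wrist_force: [4.1, 3.3, -5.1]
gripper_width: 0.146
```

```bash
python3 w.py 1 0.4 0.06 b2 b3
```

```text
17.1 [-0.003, -0.077]
17.25 [0.0, -0.073]
17.4 [0.006, None]
[ 0.431  -0.3355  0.2644] 0.14655929754657826
```

```bash
python3 w.py 1 0.55 0.06 b2 b3
```

```text
17.55 [0.006, -0.065]
17.7 [0.013, -0.062]
17.85 [None, -0.056]
18.0 [0.023, -0.054]
[ 0.431  -0.3355  0.2643] 0.15015144237976433
```

```bash
python3 w.py 1 0.7 0.06 b2 b3
```

```text
18.15 [0.021, -0.052]
18.3 [0.022, 0.094]
18.45 [0.026, -0.051]
18.6 [-0.353, -0.05]
18.75 [0.025, -0.052]
[ 0.431  -0.3355  0.2643] 0.14808704247868265
```

```bash
cat > strip.py <<'E'
from h import *
def strip(im,th,cam='scene',x=.431,ym=.021):
    # centre-line profile of blank tops; th: trough tilt. returns s(mm from mouth), RGB
    s=np.arange(-200,330,2)/1000.
    tr=np.array([[x,ym+a*np.cos(th)+.036*np.sin(th),.094-a*np.sin(th)+.036*np.cos(th)] for a in s])
    ta=np.array([[x,ym+a,.088-.213*a+.037] for a in s])
    P=np.where((s<0)[:,None],tr,ta)
    n=np.array([1,0,0])
    out=[]
    for dx in np.linspace(-.012,.012,13):
        uv=proj(cam,P+n*dx).astype(np.float32)
        out.append(cv2.remap(im,uv[:,:1],uv[:,1:],cv2.INTER_LINEAR)[:,0])
    return s,np.array(out)
if __name__=='__main__':
    import sys
    if sys.argv[1]=='live':
        im=r.capture('scene'); 
    else: im=cv2.imread(sys.argv[1])[:,:,::-1].copy()
    s,o=strip(im,float(sys.argv[2]))
    cv2.imwrite(sys.argv[3],cv2.resize(o,(0,0),fx=3,fy=5,interpolation=cv2.INTER_NEAREST)[:,:,::-1])
    print(r.sense()['time_s'])
E
python3 strip.py pics/s1.png 0 pics/a.png; python3 strip.py live 0.32 pics/b.png
python3 -c "
import cv2,numpy as np
cv2.imwrite('pics/ab.png',np.vstack([cv2.imread('pics/a.png'),cv2.imread('pics/b.png')]))"
```

```text
18.75
18.8
```

View pics/ab.png

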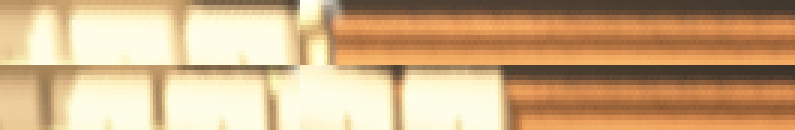

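The strip shows the front blank's end at 505 px (s≈0.137) and gaps at 398 and 270 px. That puts b1 and b2 out and b3 still in. I'll track the front edge numerically from here, one capture per check.

```bash
cat > f.py <<'E'
from strip import *
import sys
def edge(im,th):
    s,o=strip(im,th); g=o[4:10].mean(0); b=g[:,2]
    k=np.where((b>150)&(s>0))[0]; F=int(s[k[-1]]*1000) if len(k) else None
    m=o[2:6].mean(0)[:,2]; gaps=[int(s[i]*1000) for i in range(3,len(s)-3) if m[i]==m[i-3:i+4].min() and m[i]<max(m[max(0,i-8):i+9])-40 and s[i]*1000<(F or 0)]
    return F,gaps
if __name__=='__main__':
    th=float(sys.argv[1]); n=int(sys.argv[2]); lim=float(sys.argv[3])
    for i in range(n):
        im=r.capture('scene'); F,g=edge(im,th); print(round(r.sense()['time_s'],2),F,g)
        if F and F>lim: break
    cv2.imwrite('pics/last.png',im[:,:,::-1]); print(np.round(r.sense()['tcp_pos'],4))
E
python3 f.py 0.32 1 300
```

```text
18.85 132 [-170, -96, -22, 64]
[ 0.431  -0.3354  0.2643]
```

Request:
carry_out --steps '[[[0,0.35,-0.75],0],[[0,0.35,-0.75],0],[[0,0.35,-0.75],0],[[0,0.35,-0.75],0],[[0,0.35,-0.75],0]]'

```text
time_s: 19.35
tcp_pos: [0.431, -0.3316, 0.2717]
ee_rot: [[-1.0, 0.0, 0.007], [0.0, 1.0, 0.002], [-0.007, 0.002, -1.0]]
wrist_force: [3.3, 2.2, -5.7]
gripper_width: 0.152
```

```bash
python3 f.py 0.34 2 300
```

```text
19.4 138 [-166, -90, -18, 70]
19.45 138 [-164, -90, -18, 70]
[ 0.431  -0.3316  0.2717]
```

Request:
carry_out --steps '[[[0,0.37,-0.75],0],[[0,0.37,-0.75],0],[[0,0.37,-0.75],0],[[0,0.37,-0.75],0],[[0,0.37,-0.75],0]]'

```text
time_s: 19.95
tcp_pos: [0.431, -0.3275, 0.279]
ee_rot: [[-1.0, 0.0, 0.007], [0.0, 1.0, 0.002], [-0.007, 0.002, -1.0]]
wrist_force: [3.9, 3.9, -5.7]
gripper_width: 0.152
```

```bash
python3 f.py 0.36 2 300
```

```text
20.0 158 [-146, -144, -72, 16, 90]
20.05 162 [-142, -70, 18, 92]
[ 0.431  -0.3276  0.279 ]
```

```bash
python3 f.py 0.36 5 200
```

```text
20.1 164 [-140, -66, 22, 94, 96]
20.15 166 [-154, -136, -64, 24, 98]
20.2 170 [-156, -134, -62, 28, 100]
20.25 172 [-156, -154, -132, -60, 30, 102]
20.3 174 [-158, -130, -56, 32, 106]
[ 0.431  -0.3276  0.279 ]
```

Request:
carry_out --steps '[[[0,0,0],0],[[0,0,0],0],[[0,0,0],0]]'

```text
time_s: 20.6
tcp_pos: [0.431, -0.3275, 0.279]
ee_rot: [[-1.0, 0.0, 0.007], [0.0, 1.0, 0.002], [-0.007, 0.002, -1.0]]
wrist_force: [4.4, 1.7, -5.7]
gripper_width: 0.147
```

```bash
python3 f.py 0.36 3 206
```

```text
20.65 190 [-192, -190, -154, -114, -42, 48, 120]
20.7 192 [-188, -112, -40, 48, 122]
20.75 192 [-188, -186, -110, -38, 50, 124]
[ 0.431  -0.3275  0.279 ]
```

Request:
carry_out --steps '[[[0,0,0],0],[[0,0,0],0],[[0,0,0],0]]'

```text
time_s: 21.05
tcp_pos: [0.431, -0.3276, 0.279]
ee_rot: [[-1.0, 0.0, 0.007], [0.0, 1.0, 0.003], [-0.007, 0.003, -1.0]]
wrist_force: [4.6, 2.4, -4.6]
gripper_width: 0.15
```

```bash
python3 f.py 0.36 1 215
```

```text
21.1 194 [-188, -108, -36, 52, 126]
[ 0.431  -0.3275  0.279 ]
```

Request:
carry_out --steps '[[[0,0.4,-0.7],0],[[0,0.4,-0.7],0],[[0,0.4,-0.7],0],[[0,0.4,-0.7],0]]'

```text
time_s: 21.5
tcp_pos: [0.431, -0.3235, 0.2861]
ee_rot: [[-1.0, 0.0, 0.007], [0.0, 1.0, 0.003], [-0.007, 0.003, -1.0]]
wrist_force: [5.5, 2.7, -5.0]
gripper_width: 0.15
```

```bash
python3 f.py 0.38 2 206
```

```text
21.55 196 [-192, -184, -152, -108, -36, 54, 126]
21.6 196 [-190, -152, -108, -36, 54, 126]
[ 0.431  -0.3235  0.286 ]
```

Request:
carry_out --steps '[[[0,0.42,-0.7],0],[[0,0.42,-0.7],0],[[0,0.42,-0.7],0],[[0,0.42,-0.7],0]]'

```text
time_s: 22.0
tcp_pos: [0.431, -0.3192, 0.2931]
ee_rot: [[-1.0, 0.0, 0.007], [0.0, 1.0, 0.003], [-0.007, 0.003, -1.0]]
wrist_force: [4.5, 2.1, -4.9]
gripper_width: 0.149
```

```bash
python3 f.py 0.40 1 206
```

```text
22.05 198 [-182, -150, -106, -32, 56, 130]
[ 0.431  -0.3193  0.2931]
```

Request:
carry_out --steps '[[[0,0.43,-0.68],0],[[0,0.43,-0.68],0],[[0,0.43,-0.68],0],[[0,0.43,-0.68],0]]'

```text
time_s: 22.45
tcp_pos: [0.4311, -0.315, 0.3]
ee_rot: [[-1.0, 0.0, 0.007], [0.0, 1.0, 0.003], [-0.007, 0.003, -1.0]]
wrist_force: [4.6, 3.8, -4.9]
gripper_width: 0.146
```

```bash
python3 f.py 0.42 1 206
```

```text
22.5 206 [-156, -98, -26, 64, 138]
[ 0.4311 -0.315   0.3   ]
```

Request:
carry_out --steps '[[[0,0,0],0],[[0,0,0],0]]'

```text
time_s: 22.7
tcp_pos: [0.431, -0.315, 0.2999]
ee_rot: [[-1.0, 0.0, 0.007], [0.0, 1.0, 0.003], [-0.007, 0.003, -1.0]]
wrist_force: [4.6, 1.1, -4.4]
gripper_width: 0.148
```

```bash
python3 f.py 0.42 1 216
```

```text
22.75 218 [-164, -162, -86, -14, 0, 76, 150]
[ 0.431  -0.315   0.2999]
```

Request:
carry_out --steps '[[[0,-1,1.9],0],[[0,-1.93,3.69],0],[[0,-2.8,5.5],0],[[0,-3.63,7.34],0],[[0,-4.2,8.9],0],[[0,-4.7,10.4],0],[[0,-5.17,11.9],0],[[0,-5.45,13],0],[[0,-5.65,13.9],0],[[0,-5.85,14.9],0],[[0,-6.03,15.8],0],[[0,-6.03,15.8],0],[[0,-6.03,15.8],0]]'

```text
time_s: 24.05
tcp_pos: [0.4313, -0.3752, 0.1437]
ee_rot: [[-1.0, -0.0, 0.006], [-0.0, 1.0, 0.002], [-0.006, 0.002, -1.0]]
wrist_force: [-3.4, -0.1, 5.7]
gripper_width: 0.149
```

```bash
python3 f.py 0 1 316
```

```text
24.1 234 [-144, -64, 14, 90, 164]
[ 0.4313 -0.3752  0.1437]
```

View pics/last.png

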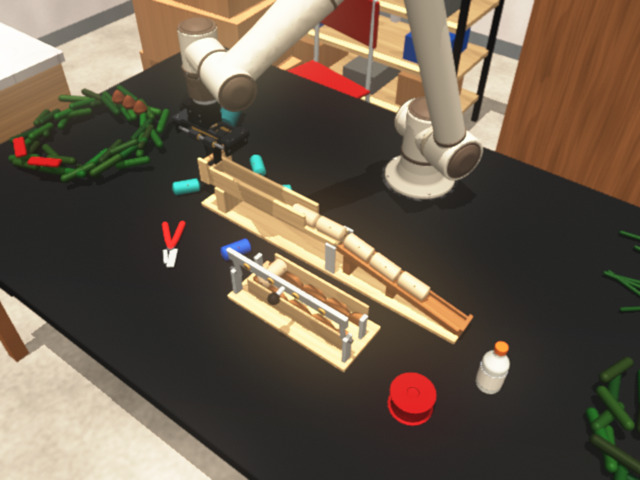

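The picture shows three blanks in the tray around (357,246), (385,264) and (413,286). b4 is at about (328,230), still in the trough with its centre at y≈-0.024. The trough is down. I'll let go and head for b1.

Request:
carry_out --steps '[[[0,0,0.2],0],[[0,0,0.2],0],[[0,0,0.2],0],[[0,0,0.2],0],[[0,0,0.2],0]]' --gripper 0.1

```text
time_s: 24.6
tcp_pos: [0.4314, -0.3751, 0.1416]
ee_rot: [[-1.0, -0.001, 0.006], [-0.001, 1.0, 0.002], [-0.006, 0.002, -1.0]]
wrist_force: [-0.0, -0.2, -0.6]
gripper_width: 0.502
```

Request:
carry_out --steps '[[[0,0,-4],0],[[0,0,-9],0],[[0,0,-13],0],[[0,59.8,-13],-90],[[0,59.8,-13],-90],[[0,59.8,-13],-90],[[0,59.8,-13],-90],[[0,59.8,-13],-90],[[0,59.8,-13],-90],[[0,59.8,-13],-90],[[0,59.8,-13],-90],[[0,59.8,-13],-90],[[0,59.8,-13],-90],[[0,59.8,-13],-90],[[0,59.8,-13],-90],[[0,59.8,-13],-90],[[0,59.8,-13],-90],[[0,59.8,-13],-90],[[0,59.8,-13],-90]]'

```text
time_s: 26.5
tcp_pos: [0.4303, 0.2215, 0.2728]
ee_rot: [[-0.001, -1.0, 0.006], [-1.0, 0.001, 0.002], [-0.002, -0.006, -1.0]]
wrist_force: [0.1, 0.2, 0.2]
gripper_width: 0.549
```

```bash
python3 - <<'E'
from h import *
from f import edge
im=save('scene','s3'); print(edge(im,0))
save('top','t3')
for c in('scene','top'):
  for t in (['b1_center','b2_center'] if c=='top' else ['b1_center']): print(c,t,[(np.round(d['centre'],3).tolist(),round(d['confidence'],2)) for d in r.place_of(c,t)][:5])
s=r.sense(); print(s['joints'],s['gripper_width'])
E
```

```text
(172, [-152, -144, -64, 14, 90, 164])
scene b1_center [([0.428, 0.217, 0.067], 0.73)]
top b1_center [([0.432, 0.217, 0.068], 0.63)]
top b2_center [([0.427, 0.143, 0.08], 0.86)]
[ 46.65560253   5.93989733 -13.9730872    0.17924846 -69.77227513
 -46.75239726] 0.5487471723470317
```

Request:
carry_out --steps '[[[0.4,0,5],0],[[0.4,0,10],0],[[0.4,0,15],0],[[0.4,0,18],0],[[0.4,0,20],0],[[0.4,0,21.1],0],[[0.4,0,21.2],0],[[0.4,0,21.2],0]]' --gripper 0.25

```text
time_s: 27.55
tcp_pos: [0.4323, 0.2188, 0.0615]
ee_rot: [[-0.0, -1.0, 0.007], [-1.0, 0.0, 0.003], [-0.003, -0.007, -1.0]]
wrist_force: [-0.6, 0.1, 0.4]
gripper_width: 0.626
```

Request:
carry_out --steps '[[[0,0,0],0],[[0,0,0],0],[[0,0,0],0],[[0,0,0],0],[[0,0,0],0],[[0,0,0],0],[[0,0,0],0]]' --gripper -1

```text
time_s: 28.25
tcp_pos: [0.4327, 0.2191, 0.0622]
ee_rot: [[-0.0, -1.0, 0.008], [-1.0, 0.0, 0.003], [-0.003, -0.008, -1.0]]
wrist_force: [-1.4, -0.0, 5.3]
gripper_width: 0.405
```

Request:
carry_out --steps '[[[-0.2,0,-1],0],[[-0.5,0,-2],0],[[-0.8,0,-3.5],0],[[-1.2,0,-5],0],[[-1.2,0,-9],0],[[-1.2,0,-13],0],[[8.5,-15.4,-14],90],[[8.5,-15.4,-14],90],[[8.5,-15.4,-14],90],[[8.5,-15.4,-14],90],[[8.5,-15.4,-14],90],[[8.5,-15.4,-14],90],[[8.5,-15.4,-14],90],[[8.5,-15.4,-14],90],[[8.5,-15.4,-14],90],[[8.5,-15.4,-14],90],[[8.5,-15.4,-14],90],[[8.5,-15.4,-14],90],[[8.5,-15.4,-14],90],[[8.5,-15.4,-14],90]]'

```text
time_s: 30.25
tcp_pos: [0.5855, 0.1337, 0.2033]
ee_rot: [[-1.0, -0.001, 0.008], [-0.001, 1.0, 0.004], [-0.008, 0.004, -1.0]]
wrist_force: [-0.0, -0.2, -0.6]
gripper_width: 0.405
```

```bash
python3 - <<'E'
from h import *
s=save('scene','s4'); t=save('top','t4')
cv2.imwrite('pics/v4.png',np.hstack([cv2.resize(s[200:350,200:450],(400,240)),cv2.resize(t[130:280,140:390],(400,240))])[:,:,::-1])
E
```

```text
(no output)
```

View pics/v4.png

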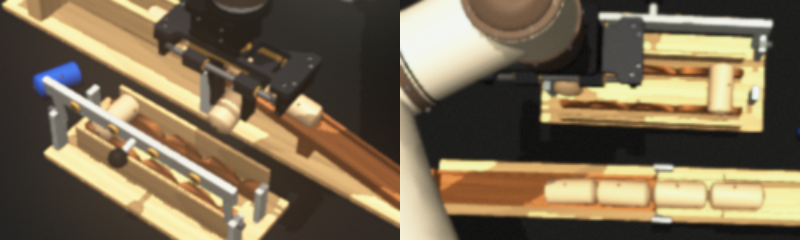

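The blank is held over groove 4 (right crop near (565,88)), and the tray blanks stayed in place. I'll lower it in now.

Request:
carry_out --steps '[[[-0.1,0,5],0],[[-0.1,0,9],0],[[-0.1,0,12],0],[[-0.1,0,13.5],0],[[-0.1,0,14],0],[[-0.1,0,14.4],0],[[-0.1,0,14.7],0],[[-0.1,0,15],0],[[-0.1,0,15.2],0],[[-0.1,0,15.2],0]]'

```text
time_s: 31.35
tcp_pos: [0.5893, 0.1348, 0.0538]
ee_rot: [[-1.0, -0.001, 0.012], [-0.001, 1.0, 0.005], [-0.012, 0.005, -1.0]]
wrist_force: [-0.6, 0.2, 4.8]
gripper_width: 0.408
```

Request:
carry_out --steps '[[[0.2,0,0],0],[[0.2,0,0],0],[[0.2,0,0],0],[[0.2,0,0],0]]' --gripper 0.05

```text
time_s: 31.75
tcp_pos: [0.5872, 0.1348, 0.0538]
ee_rot: [[-1.0, -0.001, 0.012], [-0.001, 1.0, 0.005], [-0.012, 0.005, -1.0]]
wrist_force: [-0.4, -0.6, -0.0]
gripper_width: 0.52
```

Request:
carry_out --steps '[[[0.2,0,-3],0],[[0.2,0,-8],0],[[0.2,0,-13],0],[[0.2,0,-17],0],[[15.4,1.2,-17],-90],[[15.4,1.2,-17],-90],[[15.4,1.2,-17],-90],[[15.4,1.2,-17],-90],[[15.4,1.2,-17],-90],[[15.4,1.2,-17],-90],[[15.4,1.2,-17],-90],[[15.4,1.2,-17],-90],[[15.4,1.2,-17],-90],[[15.4,1.2,-17],-90],[[15.4,1.2,-17],-90],[[15.4,1.2,-17],-90],[[15.4,1.2,-17],-90]]'

```text
time_s: 33.45
tcp_pos: [0.431, 0.1457, 0.2218]
ee_rot: [[-0.0, -1.0, 0.012], [-1.0, 0.0, 0.005], [-0.005, -0.012, -1.0]]
wrist_force: [0.5, -0.7, 0.3]
gripper_width: 0.527
```

```bash
python3 - <<'E'
from h import *
s=save('scene','s5'); t=save('top','t5')
cv2.imwrite('pics/v5.png',np.hstack([cv2.resize(s[200:350,200:450],(400,240)),cv2.resize(t[130:280,140:390],(400,240))])[:,:,::-1])
for t in 'b1_center b2_center b3_center'.split():
  for c in ('scene','top'): print(t,[(np.round(d['centre'],3).tolist(),round(d['confidence'],2)) for d in r.place_of(c,t)][:5])
E
```

```text
b1_center [([0.585, 0.137, 0.059], 0.68), ([0.583, 0.065, 0.058], 0.65)]
b1_center [([0.588, 0.134, 0.058], 0.85), ([0.58, -0.062, 0.056], 0.64)]
b2_center [([0.429, 0.143, 0.081], 0.96), ([0.429, 0.021, 0.115], 0.56)]
b2_center [([0.432, -0.373, 0.159], 0.57), ([0.431, 0.141, 0.084], 0.49)]
b3_center [([0.43, 0.068, 0.095], 0.56), ([0.432, 0.022, 0.001], 0.41)]
b3_center [([0.429, 0.068, 0.095], 0.85)]
```

View pics/v5.png

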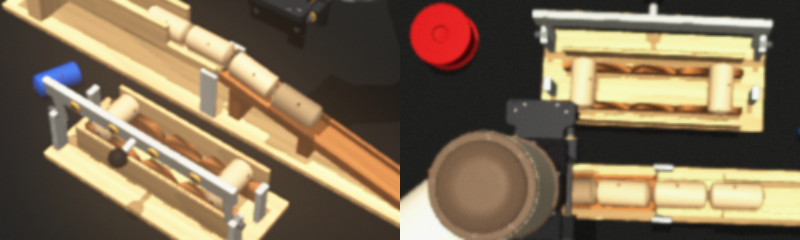

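Request:
carry_out --steps '[[[0.4,0.1,5],0],[[0.4,0.1,9],0],[[0.4,0.1,12],0],[[0.4,0.1,13.5],0],[[0.4,0.1,14.5],0],[[0.4,0.1,14.5],0],[[0.4,0.1,14.5],0]]' --gripper 0.25

```text
time_s: 34.55
tcp_pos: [0.4325, 0.1428, 0.0775]
ee_rot: [[0.001, -1.0, 0.013], [-1.0, -0.001, 0.006], [-0.006, -0.013, -1.0]]
wrist_force: [-0.2, 0.2, -0.5]
gripper_width: 0.627
```

Request:
carry_out --steps '[[[0,0,0],0],[[0,0,0],0],[[0,0,0],0],[[0,0,0],0],[[0,0,0],0],[[0,0,0],0],[[0,0,0],0]]' --gripper -1

```text
time_s: 35.25
tcp_pos: [0.4329, 0.1431, 0.0781]
ee_rot: [[0.002, -1.0, 0.014], [-1.0, -0.002, 0.006], [-0.006, -0.014, -1.0]]
wrist_force: [-0.7, 0.0, 5.9]
gripper_width: 0.404
```

Request:
carry_out --steps '[[[-0.2,0,-1],0],[[-0.5,0,-2],0],[[-0.8,0,-3.5],0],[[-1.2,0,-5],0],[[-1.2,0,-9],0],[[-1.2,0,-12.5],0],[[7.5,-15.3,-12.5],90],[[7.5,-15.3,-12.5],90],[[7.5,-15.3,-12.5],90],[[7.5,-15.3,-12.5],90],[[7.5,-15.3,-12.5],90],[[7.5,-15.3,-12.5],90],[[7.5,-15.3,-12.5],90],[[7.5,-15.3,-12.5],90],[[7.5,-15.3,-12.5],90],[[7.5,-15.3,-12.5],90],[[7.5,-15.3,-12.5],90],[[7.5,-15.3,-12.5],90],[[7.5,-15.3,-12.5],90],[[7.5,-15.3,-12.5],90]]'

```text
time_s: 37.25
tcp_pos: [0.5841, 0.0677, 0.205]
ee_rot: [[-1.0, -0.003, 0.014], [-0.003, 1.0, 0.006], [-0.014, 0.006, -1.0]]
wrist_force: [0.2, -0.1, -0.9]
gripper_width: 0.408
```

Request:
carry_out --steps '[[[0,0,5],0],[[0,0,9],0],[[0,0,12],0],[[0,0,13.5],0],[[0,0,14],0],[[0,0,14.4],0],[[0,0,14.7],0],[[0,0,15],0],[[0,0,15.2],0],[[0,0,15.2],0]]'

```text
time_s: 38.25
tcp_pos: [0.5876, 0.0688, 0.0548]
ee_rot: [[-1.0, -0.003, 0.018], [-0.003, 1.0, 0.007], [-0.018, 0.007, -1.0]]
wrist_force: [-1.0, -1.9, 4.7]
gripper_width: 0.405
```

Request:
carry_out --steps '[[[0,0,0],0],[[0,0,0],0],[[0,0,0],0],[[0,0,0],0]]' --gripper 0.05

```text
time_s: 38.65
tcp_pos: [0.5874, 0.0689, 0.0546]
ee_rot: [[-1.0, -0.003, 0.018], [-0.003, 1.0, 0.007], [-0.018, 0.007, -1.0]]
wrist_force: [-0.1, -0.5, -0.2]
gripper_width: 0.519
```

Request:
carry_out --steps '[[[0.2,0,-3],0],[[0.2,0,-8],0],[[0.2,0,-13],0],[[0.2,0,-17],0],[[15.6,0,-17],-90],[[15.6,0,-17],-90],[[15.6,0,-17],-90],[[15.6,0,-17],-90],[[15.6,0,-17],-90],[[15.6,0,-17],-90],[[15.6,0,-17],-90],[[15.6,0,-17],-90],[[15.6,0,-17],-90],[[15.6,0,-17],-90],[[15.6,0,-17],-90],[[15.6,0,-17],-90],[[15.6,0,-17],-90]]'

```text
time_s: 40.35
tcp_pos: [0.4283, 0.0672, 0.2217]
ee_rot: [[0.002, -1.0, 0.017], [-1.0, -0.002, 0.007], [-0.007, -0.017, -1.0]]
wrist_force: [0.6, -0.1, -0.6]
gripper_width: 0.526
```

```bash
python3 - <<'E'
from h import *
s=save('scene','s6'); t=save('top','t6')
cv2.imwrite('pics/v6.png',np.hstack([cv2.resize(s[200:350,200:450],(400,240)),cv2.resize(t[130:280,140:390],(400,240))])[:,:,::-1])
for t,c in (('b2_center','scene'),('b3_center','scene'),('b3_center','top'),('b4_center','scene')):
  print(t,[(np.round(d['centre'],3).tolist(),round(d['confidence'],2)) for d in r.place_of(c,t)][:5])
E
```

```text
b2_center [([0.586, 0.07, 0.053], 0.53), ([0.521, 0.455, 0.002], 0.52), ([0.653, 0.348, 0.004], 0.27)]
b3_center [([0.428, 0.069, 0.093], 0.61)]
b3_center []
b4_center [([0.556, -0.211, 0.018], 0.88), ([0.432, -0.006, 0.117], 0.83), ([0.453, -0.481, 0.015], 0.7), ([0.262, -0.39, 0.019], 0.63), ([0.315, -0.261, 0.02], 0.41)]
```

View pics/v6.png

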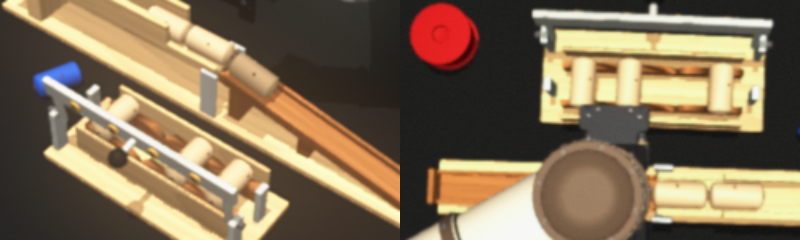

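Request:
carry_out --steps '[[[-0.1,0,5],0],[[-0.1,0,9],0],[[-0.1,0,11.5],0],[[-0.1,0,12.6],0],[[-0.1,0,13.1],0],[[-0.1,0,13.2],0],[[-0.1,0,13.2],0]]' --gripper 0.25

```text
time_s: 41.35
tcp_pos: [0.4313, 0.0694, 0.0904]
ee_rot: [[0.003, -1.0, 0.019], [-1.0, -0.003, 0.008], [-0.007, -0.019, -1.0]]
wrist_force: [1.0, -0.5, -0.5]
gripper_width: 0.625
```

Request:
carry_out --steps '[[[0,0,0],0],[[0,0,0],0],[[0,0,0],0],[[0,0,0],0],[[0,0,0],0],[[0,0,0],0],[[0,0,0],0]]' --gripper -1

```text
time_s: 42.05
tcp_pos: [0.4311, 0.0695, 0.0911]
ee_rot: [[0.003, -1.0, 0.019], [-1.0, -0.003, 0.008], [-0.008, -0.019, -1.0]]
wrist_force: [-2.6, 1.9, 6.7]
gripper_width: 0.407
```

Request:
carry_out --steps '[[[-0.3,0,-1],0],[[-0.6,0,-2],0],[[-1,0,-3.5],0],[[-1.3,0,-5],0],[[-1.3,0,-9],0],[[-1.3,0,-11.4],0],[[6.7,-15.4,-11.4],90],[[6.7,-15.4,-11.4],90],[[6.7,-15.4,-11.4],90],[[6.7,-15.4,-11.4],90],[[6.7,-15.4,-11.4],90],[[6.7,-15.4,-11.4],90],[[6.7,-15.4,-11.4],90],[[6.7,-15.4,-11.4],90],[[6.7,-15.4,-11.4],90],[[6.7,-15.4,-11.4],90],[[6.7,-15.4,-11.4],90],[[6.7,-15.4,-11.4],90],[[6.7,-15.4,-11.4],90],[[6.7,-15.4,-11.4],90]]'

```text
time_s: 44.05
tcp_pos: [0.5831, 0.0021, 0.2076]
ee_rot: [[-1.0, -0.004, 0.019], [-0.004, 1.0, 0.008], [-0.019, 0.008, -1.0]]
wrist_force: [-0.3, -0.3, -0.3]
gripper_width: 0.405
```

Request:
carry_out --steps '[[[0,0,5],0],[[0,0,9],0],[[0,0,12],0],[[0,0,13.7],0],[[0,0,14.2],0],[[0,0,14.6],0],[[0,0,15],0],[[0,0,15.3],0],[[0,0,15.5],0],[[0,0,15.5],0]]'

```text
time_s: 45.05
tcp_pos: [0.5872, 0.0029, 0.0542]
ee_rot: [[-1.0, -0.005, 0.022], [-0.004, 1.0, 0.008], [-0.022, 0.007, -1.0]]
wrist_force: [0.6, -3.1, 3.2]
gripper_width: 0.405
```

Request:
carry_out --steps '[[[0,0,0],0],[[0,0,0],0],[[0,0,0],0],[[0,0,0],0]]' --gripper 0.05

```text
time_s: 45.45
tcp_pos: [0.587, 0.0031, 0.054]
ee_rot: [[-1.0, -0.005, 0.021], [-0.005, 1.0, 0.008], [-0.022, 0.008, -1.0]]
wrist_force: [-0.0, 0.4, -0.3]
gripper_width: 0.519
```

Request:
carry_out --steps '[[[0.2,0,-3],0],[[0.2,0,-8],0],[[0.2,0,-13],0],[[0.2,0,-17],0],[[10,0,-25],0],[[20,0,-25],0],[[20,0,-25],0],[[20,0,-25],0],[[20,0,-25],0]]'

```text
time_s: 46.35
tcp_pos: [0.3784, -0.0003, 0.3011]
ee_rot: [[-1.0, -0.006, 0.024], [-0.005, 1.0, 0.009], [-0.024, 0.009, -1.0]]
wrist_force: [1.1, 1.3, 0.5]
gripper_width: 0.526
```

```bash
python3 - <<'E'
from h import *
s=save('scene','s7'); t=save('top','t7')
cv2.imwrite('pics/v7.png',np.hstack([cv2.resize(s[200:350,200:450],(400,240)),cv2.resize(t[130:280,140:390],(400,240))])[:,:,::-1])
for t,c in (('b3_center','top'),('b3_center','scene'),('guide_knob','scene'),('guide_knob','top')):
  print(t,[(np.round(d['centre'],3).tolist(),round(d['confidence'],2)) for d in r.place_of(c,t)][:5])
E
```

```text
b3_center [([0.584, 0.132, 0.056], 0.65)]
b3_center [([0.584, -0.0, 0.055], 0.51), ([0.586, 0.036, 0.002], 0.36)]
guide_knob [([0.69, 0.038, 0.14], 0.68), ([0.658, 0.345, 0.005], 0.51)]
guide_knob []
```

View pics/v7.png

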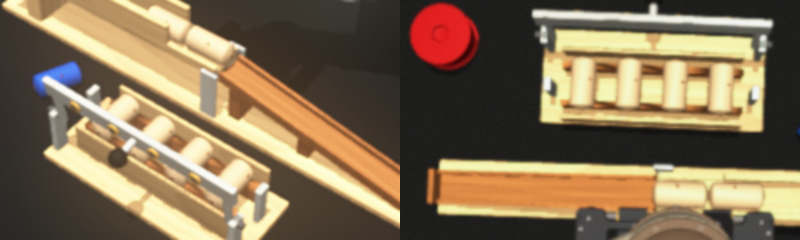

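All four grooves hold an aligned blank. In the right crop these are at (582,83), (628,83), (675,84) and (721,87). b4 and b5 are in the trough. Now I'll shut the guide.

Request:
carry_out --steps '[[[-31.2,3.5,0],0],[[-31.2,3.5,0],0],[[-31.2,3.5,0],0],[[-31.2,3.5,0],0],[[-31.2,3.5,0],0],[[-31.2,3.5,0],0],[[-31.2,3.5,0],0],[[-31.2,3.5,0],0],[[-31.2,3.5,0],0],[[-31.2,3.5,0],0],[[-31.2,3.5,0],0]]' --gripper 0.3

```text
time_s: 47.75
tcp_pos: [0.6935, 0.0366, 0.3065]
ee_rot: [[-1.0, -0.005, 0.021], [-0.004, 1.0, 0.007], [-0.021, 0.007, -1.0]]
wrist_force: [-0.3, -0.3, -0.9]
gripper_width: 0.654
```

Request:
carry_out --steps '[[[0.6,-0.2,5],0],[[0.6,-0.2,10],0],[[0.6,-0.2,14],0],[[0.6,-0.2,17],0],[[0.6,-0.2,18.5],0],[[0.6,-0.2,18.5],0],[[0.6,-0.2,18.5],0]]'

```text
time_s: 48.45
tcp_pos: [0.6924, 0.0361, 0.1236]
ee_rot: [[-1.0, -0.005, 0.025], [-0.005, 1.0, 0.007], [-0.025, 0.007, -1.0]]
wrist_force: [0.0, 0.1, 0.3]
gripper_width: 0.649
```

Request:
carry_out --steps '[[[0,0,0],0],[[0,0,0],0],[[0,0,0],0],[[0,0,0],0],[[0,0,0],0],[[0,0,0],0],[[0,0,0],0]]' --gripper -1

```text
time_s: 49.15
tcp_pos: [0.6925, 0.0349, 0.124]
ee_rot: [[-1.0, -0.005, 0.024], [-0.005, 1.0, 0.006], [-0.024, 0.006, -1.0]]
wrist_force: [-0.4, -4.6, 1.4]
gripper_width: 0.278
```

Request:
carry_out --steps '[[[0.71,0,-0.5],0],[[1.25,0,-0.8],0],[[1.84,0,-1.05],0],[[2.4,0,-1.25],0],[[3.03,0,-1.4],0],[[3.65,0,-1.5],0],[[4.28,0,-1.54],0],[[4.9,0,-1.52],0],[[5.53,0,-1.46],0],[[6.15,0,-1.35],0],[[6.74,0,-1.17],0],[[7.3,0,-0.95],0],[[7.89,0,-0.67],0],[[8.45,0,-0.34],0],[[8.93,0,0.03],0],[[9.4,0,0.43],0],[[9.83,0,0.88],0],[[10.22,0,1.38],0],[[10.57,0,1.89],0],[[10.6,0,2.0],0]]'

```text
time_s: 51.15
tcp_pos: [0.5836, 0.0363, 0.1013]
ee_rot: [[-1.0, -0.005, 0.019], [-0.005, 1.0, 0.008], [-0.019, 0.008, -1.0]]
wrist_force: [-6.1, 8.0, 10.9]
gripper_width: 0.276
```

Request:
carry_out --steps '[[[0,0,0.3],0],[[0,0,0.4],0],[[0,0,0.4],0]]'

```text
time_s: 51.45
tcp_pos: [0.5836, 0.0364, 0.1011]
ee_rot: [[-1.0, -0.007, 0.021], [-0.006, 1.0, 0.007], [-0.021, 0.007, -1.0]]
wrist_force: [-4.6, -0.3, 17.9]
gripper_width: 0.281
```

Request:
carry_out --steps '[[[0,0,0],0],[[0,0,0],0],[[0,0,0],0],[[0,0,0],0],[[0,0,0],0]]' --gripper 0.3

```text
time_s: 51.95
tcp_pos: [0.5829, 0.0363, 0.1003]
ee_rot: [[-1.0, -0.006, 0.019], [-0.006, 1.0, 0.007], [-0.019, 0.007, -1.0]]
wrist_force: [0.9, -0.6, 0.7]
gripper_width: 0.612
```

Request:
carry_out --steps '[[[0,0,-5],0],[[0,0,-10],0],[[0,0,-15],0],[[0,0,-20],0],[[10,0,-22],0],[[20,0,-22],0],[[20,0,-22],0],[[20,-10,-22],0],[[20,-20,-22],0],[[20,-30,-22],0],[[20,-30,-22],0],[[20,-30,-22],0],[[20,-30,-22],0]]'

```text
time_s: 53.25
tcp_pos: [0.3805, -0.261, 0.3145]
ee_rot: [[-1.0, -0.007, 0.019], [-0.006, 1.0, 0.007], [-0.019, 0.007, -1.0]]
wrist_force: [1.2, -1.0, 0.6]
gripper_width: 0.651
```

```bash
python3 - <<'E'
from h import *
s=save('scene','s8'); t=save('top','t8')
cv2.imwrite('pics/v8.png',np.hstack([cv2.resize(s[130:350,160:450],(400,303)),cv2.copyMakeBorder(cv2.resize(t[130:290,140:520],(400,168)),0,135,0,0,cv2.BORDER_CONSTANT)])[:,:,::-1])
for t,c in (('guide_knob','top'),('guide_knob','scene'),('trough_grip','scene'),('b4_center','top')):
  print(t,[(np.round(d['centre'],3).tolist(),round(d['confidence'],2)) for d in r.place_of(c,t)][:5])
print(r.sense()['time_s'],r.sense()['tcp_pos'])
E
```

```text
guide_knob [([0.588, 0.037, 0.118], 0.61), ([0.428, -0.087, 0.112], 0.47)]
guide_knob [([0.582, 0.037, 0.12], 0.95)]
trough_grip [([0.432, -0.374, 0.156], 0.73), ([0.429, 0.02, -0.001], 0.6)]
b4_center [([0.261, -0.387, 0.018], 0.9), ([0.451, -0.484, 0.014], 0.88), ([0.429, -0.008, 0.114], 0.76), ([0.553, -0.21, 0.016], 0.68)]
53.55 [ 0.3813391  -0.25852101  0.31431923]
```

View pics/v8.png

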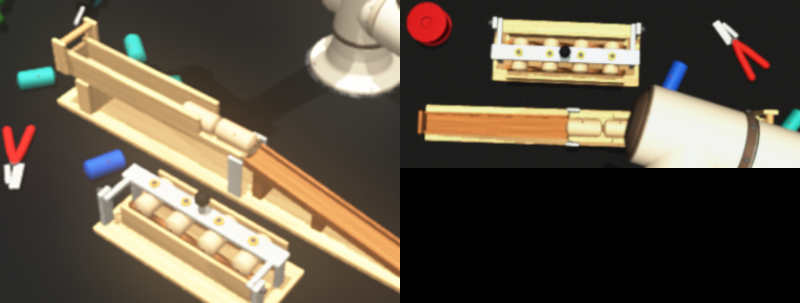

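The guide is shut: the knob is at (0.585, 0.037, 0.119), against 0.119 m expected. Four blanks sit under it, b4 and b5 are in the level trough, and nothing around was disturbed. I'm handing in.

```bash
python3 -c "
from station import r
print(r.finish_job())"
```

```text
the job is handed in; nothing more can be done
None
```

The drilling cradle is loaded and the job is handed in at about 54 s of the 208 s allowed; the system gave no verdict.

- **Guide and trough:** I swung the guide open and found only groove 1 occupied, so three blanks were needed. I tipped the trough until the blanks slid at about 0.30 rad. The third held back and needed about 0.42 rad before it came out. Then I lowered the trough level.
- **Blanks:** I laid b1 in groove 4, b2 in groove 3 and b3 in groove 2, then swung the guide shut until it met its stop.

**Last checks:**
- **Guide:** the knob is at (0.585, 0.037, 0.119), which matches the shut height of 119 mm.
- **Grooves:** all four hold blanks that look aligned. Before shutting, the networks placed b1, b2 and b3 within about 5 mm of their grooves. I did not measure centring and angle again once the guide was shut.
- **Trough:** its grip reads 0.156 m against 0.160 expected, so it is level within the measuring error. b4 sits about 28 mm inside the mouth with b5 behind it.
- **Surroundings:** the pruners, reel and glue bottle were never touched. The last view shows the pruners and reel in place; the bottle is outside that crop.

**Disagreements:** the networks gave some stray readings, such as a false b1 position during tipping and b3 reported once in groove 4. I put these aside after comparing them with the pictures.

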